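Load the sample carousel and hold it at the third click

ROBOT

A 7-joint arm with a two-finger parallel gripper is mounted at the origin on a cart in front of the work surface, level with it; the furniture and walls round the work are solid. World frame = base frame: x ahead of the robot, y to its left, z up, the work surface at z = 0. Lengths are in m, angles in rad, forces in N, time in s.
With the tool pointing down it reaches from about 0.425 to 0.925 m from the base axis. Payload 6.8 kg.
Tool frame: the origin (TCP) lies at the very end of the fingers, on their centre line; the grasp point (between the pads) lies 19 mm behind it (r.tcp_to_grasp is the distance from the TCP to the grasp point, in m); z points along the fingers, y is the line along which they close (so a half turn about z gives the same grasp; the last joint's range is limited). The gripper opens to 85 mm and grips with 20 to 120 N. Pads are 22 mm wide; open, the fingers measure 114 mm over their backs; the gripper's body (76 mm by 85 mm) begins 54 mm behind the grasp point. The pads swing forward as they close: fully open they stand 13 mm farther back than shut.
Start: joints at [-1.286, 0.477, 0.022, 1.555, -0.011, 1.109, -0.083], TCP at [0.258, 0.624, 0.231] pointing down, gripper open.
Joint ranges: [-2.96, 2.96], [-0.34, 2.1], [-1.41, 1.46], [0.24, 2.44], [-1.37, 4.51], [0.17, 1.92], [-2.96, 2.96]. Speed limits (rad/s): [2.39, 2.39, 3.14, 3.14, 3.14, 3.14, 3.14].

INTERFACE

Orientations are given as a rotation vector (axis times angle).
In Python, from bench import r gives the robot as it stands.
- The arm moves only by the tool step_arm, never from a script. Its argument "moves" is a list of rows, each a list of 7 numbers: the shift along the tool's x, y, z in mm, then the turn, a rotation vector about the tool's x, y, z in rad, then the finger opening in mm, from 0 to 85.4. A call has 1 to 8 rows; each row is the pose to reach, as a shift and turn from the pose commanded when the call began, along the tool's axes at that moment; what a row does not reach only later rows make up. A row lasts 1/10 s, in which the tool goes at most 50 mm and 8.59 degrees, less where a joint would pass 70% of its speed; a pose out of reach is approached as far as the arm can. A call with a gripper value outside its range is refused whole. The fingers move at their own pace and stop on an object; "grip_force" is the grip in N (left out, the last holds). Time passes only in rows, so rows that repeat a pose let the fingers close. It gives the time, the measured TCP pose, the force, the opening and the grip force at its end, in the units of the state.
- r.get_obs(): the state, without advancing time (a new reading comes with each control period).
- r.grab_frame(name): name is "side" or "top" or "wrist"; returns a dict with "image" (480x640x3 uint8, red, green, blue), "depth" (480x640 float32, m along the optical axis (not along the pixel's ray), 0 where there is no reading), "mtx" (3x3 intrinsics, pixels), "rvec" (rotation vector, rad) and "tvec" (3), from world to camera coordinates, as OpenCV has them. Camera axes: x right, y down, z forward; pixel columns grow to the right and rows downward; lengths in m; the calibration is good to about 2 mm. A picture is of the moment at which its call begins.
- r.hand_in(): hands the job in; it is judged then, once.
The state is a dict: "clock": time; "joints": joint angles; "qvel": joint speeds; "tau": joint torques, N m; "tcp_pos": TCP position; "orientation": TCP orientation; "contact_force": force on the tool from outside, world axes, zero at the start; "moment": the same for the moment, N m; "grip_width": finger opening in m; "gripper_force": force on a finger pad.
Only numpy, scipy, OpenCV 4.12 (cv2) and the standard library are available. Lean on these libraries where they do the work, as an engineer would, in place of code of your own. Each camera call takes 0.05 s, during which the arm holds its last target. There are 200 camera calls.

TASK

Put the two capped vials upright into the two cups of the sample carousel, one in each (either way round), while the carousel is in its rest position. Then grip the bar knob on top and turn it clockwise (seen from above) to the third click, where the vials face the reading heads, and not past it. The carousel springs back when released, so finish while still gripping the knob and holding it at the third click; leave the bottles, cap key and timer where they are.

Things in the scene. Friction and masses are not known exactly. Their poses are not given: they have to be found in the camera images.
- vial_1: Loose capped vial, 27.4 mm diameter, 61 mm tall, 18 g, standing upright on the bench; the cap is the top 15 mm (25.6 mm diameter). Origin: centre of its underside; z up along the vial. The two vials are alike and stand 0.1 m or more apart.
- vial_2: The other capped vial, same as vial_1.
- changer: Sample carousel's round white base, 224 mm diameter, 16 mm high, fixed. Two grey reading heads stand on its rim, opposite each other, their tops 58 mm above the bench. Origin: centre of its underside, on the turning axis; z up. At rest the cups lie on its y axis; at the third click they are in front of the reading heads.
- cup_a (a point): Centre of the inner floor of one black cup on the turntable, 62 mm from the axis. Round pocket, open at the top: bore 30.8 mm, mouth flared a little, 17 mm deep, outside 41 mm at the rim. Floor 29 mm and rim 46 mm above the bench. Turns with the turntable; a seated vial's underside centre is at this point, its top 90 mm above the bench.
- cup_b (a point): The same for the other cup, on the opposite side of the axis.
- turntable: Metal disc, 172 mm across, its top 26 mm above the bench, with two black cups on its y axis and, on a central column, a black bar knob: grip bar 14 mm wide (its x), 44 mm long (its y, along the line of the cups), flat upright sides from 90 to 133 mm above the bench, a 40 mm round skirt below it. Origin: on the axis, 18 mm above the bench; z up. All of it turns together.
- knob_grip (a point): Point on the turning axis in the middle of the knob's grip bar, 119 mm above the bench: grip here from above, across the 14 mm width.
- index (a joint): Turn of turntable, cups and knob, rad, clockwise from above. 0 = rest (end stop), the start. Clicks every 24 degrees: 0.419, 0.838, third 1.257; more follow. A spring pulls it back, 0.04 N m at rest, 0.08 at the third click; each click adds a 0.025 N m ripple (resistance rises, then drops into the click) but does not hold against the spring. One grasp can make the whole turn.
- bottle_blue: Bystander: larger reagent bottle, 57 mm diameter, 123 mm tall. Origin: centre of its underside. To be left alone.
- bottle_small: Bystander: small reagent bottle, 45 mm diameter, 90 mm tall. Origin: centre of its underside. To be left alone.
- cap_key: Bystander: grey cap tightening key, 36 mm diameter, 55 mm tall. Origin: centre of its underside. To be left alone.
- books_1: Row of upright books to the right, fixed, not used: an obstacle up to 0.28 m tall, reaching 90 mm to the front and back of its origin, 135 mm to its left (+y) and 200 mm to its right. Origin: on the bench. Pass over or round it.
- timer: Bystander: flat bench timer, 72 x 64 x 18 mm. Origin: centre of its underside. To be left alone.
Mind the look-alikes: they are no part of the job. Leave any red look-alike of the vial_2 alone. Leave any brown look-alike of the vial_1 alone.

How it is judged:
By the outcome, as a careful person would: the job done as asked, in the order asked, and still so for the second after the job is handed in, while the arm keeps its last pose, push and grip.
It also fails if it takes over 72 s, if anything falls off the work surface, if the arm or the gripper's body presses on something with over 40 N, if the wrist force passes 120 N, or if a joint passes its speed limit or range.

## Working session

There is one attempt and no reset: what is moved stays moved. The work goes in short steps, Python scripts to look and compute and a tool call to move; the robot and the scene stay as the last step left them, time stands still between calls to the robot, and variables do not carry over. Pictures are saved under pics/ and viewed, at most 10 in all, crops included, and the job is handed in when it is done.

Besides the shell and the picture viewer there is one more tool, called after ">>>" in YAML: its name, and indented under it one key for each argument. step_arm: Moves the arm, as the interface text tells. Its arguments: {"type":"object","properties":{"moves":{"type":"array","items":{"type":"array","items":{"type":"number"}}},"grip_force":{"type":"number"}},"required":["moves"]}

```bash
ls; mkdir -p pics
cat > h.py <<'E'
import numpy as np, cv2
from bench import r
def pts(f):
    d=f["depth"];K=f["mtx"];R,_=cv2.Rodrigues(np.array(f["rvec"],float));t=np.array(f["tvec"],float).ravel()
    v,u=np.indices(d.shape)
    c=np.stack([(u-K[0][2])/K[0][0]*d,(v-K[1][2])/K[1][1]*d,d],-1)
    return (c-t)@R
def ray(f,u,v,z):
    K=np.array(f["mtx"]);R,_=cv2.Rodrigues(np.array(f["rvec"],float));t=np.array(f["tvec"],float).ravel()
    o=-R.T@t; d=R.T@np.linalg.inv(K)@np.array([u,v,1.]); return o+d*(z-o[2])/d[2]
def save(f,n,crop=None,s=1):
    im=f["image"]
    if crop: a,b,c,d=crop; im=im[b:d,a:c]
    cv2.imwrite("pics/"+n,cv2.resize(im[...,::-1],None,fx=s,fy=s))
E
python3 - <<'E'
from h import *
import pickle
F={n:r.grab_frame(n) for n in("top","side")}
pickle.dump(F,open("f0.pkl","wb"))
for n in F: save(F[n],n+"0.png")
o=r.get_obs();print(o)
E
```

```text
pics
{'clock': 0.1, 'joints': array([-1.28608126,  0.47771844,  0.02231452,  1.55632543, -0.01149551,
        1.10931167, -0.08314423]), 'qvel': array([ 0.00043539, -0.0017078 , -0.00083016, -0.00156001,  0.0002127 ,
       -0.00015316,  0.00055293]), 'tau': array([ 5.60234228e-03, -5.97758675e+01,  1.61443267e+00, -2.81955296e+01,
        1.29064615e-02,  4.91470055e-03, -9.41168253e-06]), 'tcp_pos': array([0.25817698, 0.62310577, 0.23043319]), 'orientation': array([-6.13026971e-01, -3.08098560e+00,  2.54693469e-03]), 'contact_force': array([ 0.89121348,  0.18370523, -0.30439383]), 'moment': array([ 0.00335376, -0.00971277,  0.01499005]), 'gripper_force': 0.0, 'grip_width': 0.08529931913111871}
```

View pics/top0.png

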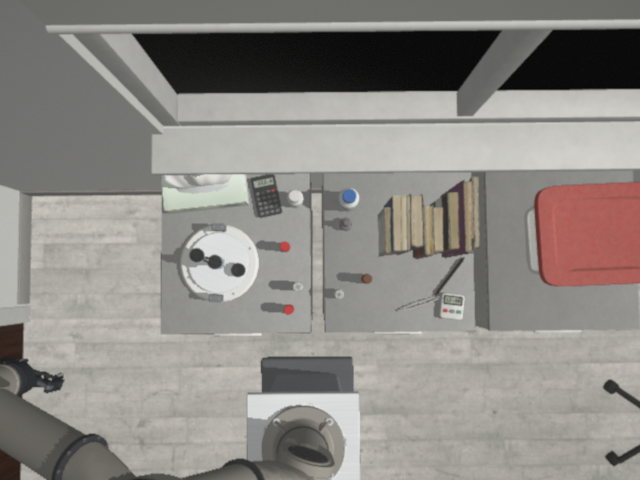

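View pics/side0.png

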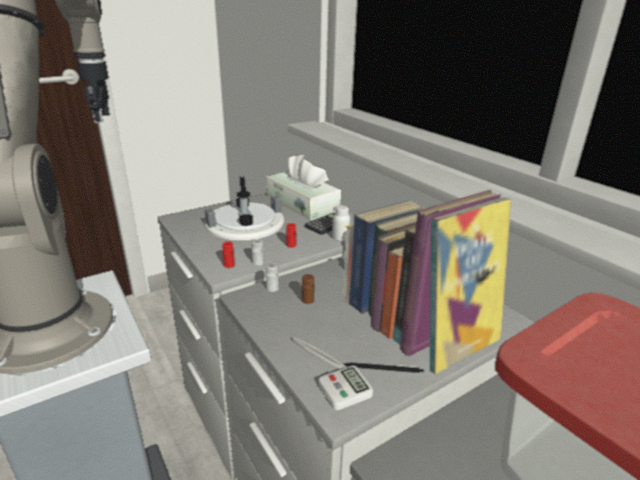

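The top view shows the carousel at about (219,262). Pale vials stand at (298,287) and (339,294), with red look-alikes at (285,246) and (288,309) and a brown one at (366,279). The side view agrees, with the pale vials at (257,252) and (272,277). Next I'll get positions and a closer look.

Run:
```python
from h import *
import pickle
F=pickle.load(open("f0.pkl","rb"))
f=F["top"];P=pts(f);im=f["image"]
for n,(u,v) in dict(vA=(298,287),vB=(339,294),r1=(285,246),r2=(288,309),br=(366,279),key=(346,224),small=(295,198),blue=(349,198),cupL=(196,255),cupR=(237,270),knob=(214,262)).items():
    w=12 if n!="knob" else 8
    p=P[v-w:v+w+1,u-w:u+w+1].reshape(-1,3);zm=np.percentile(p[:,2],99)
    q=p[(p[:,2]>zm-.008)&(p[:,2]<zm+.01)]
    print(n,len(q),zm.round(4),((q.min(0)+q.max(0))/2).round(4),q.mean(0).round(4),(np.ptp(q,0)*1000).round(0),im[v,u])
# heights of bench
print(P[320,200],P[300,400])
# white base
m=(abs(P[...,2]-.026)<.003)&(np.hypot(*(P[...,:2]-P[262,219,:2]).transpose(2,0,1))<.12)
c=np.where(m);print(len(c[0]),cv2.minEnclosingCircle((P[m][:,:2]*1000).astype(np.float32)))
m=(abs(P[...,2]-.016)<.004)&(np.hypot(*(P[...,:2]-P[262,219,:2]).transpose(2,0,1))<.13)
print(cv2.minEnclosingCircle((P[m][:,:2]*1000).astype(np.float32)))
a=cv2.resize(im[170:330,165:385][...,::-1],(792,576),interpolation=2)
cv2.imwrite("pics/c1.png",a)
```

```text
vA 54 0.0659 [0.4528 0.0075 0.0651] [0.4533 0.0084 0.0622] [22. 25. 14.] [157 157 153]
vB 44 0.0669 [ 0.4308 -0.1068  0.0658] [ 0.4311 -0.1072  0.0631] [25. 22. 13.] [137 137 134]
r1 49 0.0656 [0.5663 0.044  0.0644] [0.5661 0.043  0.0627] [22. 22. 13.] [189  72  71]
r2 47 0.0673 [0.3899 0.033  0.0643] [0.3895 0.0338 0.0634] [22. 25.  9.] [191  72  71]
br 55 0.0658 [ 0.4727 -0.1863  0.0627] [ 0.4726 -0.1861  0.0621] [22. 25. 10.] [120  87  68]
key 26 0.059 [ 0.6308 -0.1308  0.0568] [ 0.6299 -0.1301  0.0557] [14. 14. 11.] [114 114 112]
small 71 0.0964 [0.7017 0.0125 0.0946] [0.7018 0.012  0.0923] [28. 30. 11.] [208 208 202]
blue 86 0.1301 [ 0.6949 -0.1362  0.1277] [ 0.6944 -0.1371  0.1255] [33. 35. 11.] [ 77 110 163]
cupL 22 0.1361 [0.5287 0.2463 0.1357] [0.5281 0.2459 0.1347] [14. 13. 15.] [59 59 59]
cupR 42 0.052 [0.5005 0.174  0.0493] [0.5027 0.1756 0.0483] [36. 39. 10.] [64 64 64]
knob 44 0.1394 [0.5218 0.2284 0.1372] [0.5229 0.2306 0.1352] [21. 37. 11.] [64 65 65]
[0.35893043 0.28766344 0.00668947] [ 0.40927416 -0.28258711  0.00820633]
1452 ((520.506591796875, 229.92190551757812), 105.59335327148438)
((515.900146484375, 213.34237670898438), 129.4265899658203)
```

View pics/c1.png

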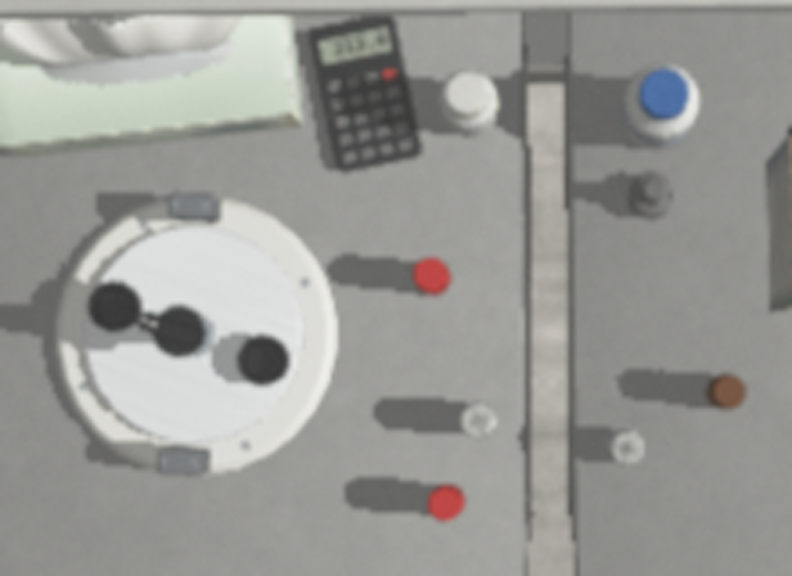

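The crop shows clear-capped vials at (480,420) and (627,447) in the crop, cups at (114,306) and (262,358), and the heads at (195,206) and (184,461). The top camera's heights read 5-6 mm high, otherwise the sizes match. I'll move over the carousel for a wrist view.

```bash
cat >> h.py <<'E'
from scipy.spatial.transform import Rotation as Ro
def go(x,y,z,yaw):
    "yaw: world angle (deg) of the tool y axis"
    o=r.get_obs();R0=Ro.from_rotvec(o["orientation"]).as_matrix()
    a=np.radians(yaw);Y=np.array([np.cos(a),np.sin(a),0]);Z=np.array([0,0,-1.]);X=np.cross(Y,Z)
    Rt=np.stack([X,Y,Z],1)
    print("shift mm",(R0.T@(np.array([x,y,z])-o["tcp_pos"])*1000).round(1),"rot",Ro.from_matrix(R0.T@Rt).as_rotvec().round(3),"j",o["joints"].round(2),"t",o["clock"])
E
python3 - <<'E'
from h import *
import pickle
F=pickle.load(open("f0.pkl","rb"));P=pts(F["top"])
p=P[245:280,185:250].reshape(-1,3);
ax=np.array([.521,.231])
q=p[(abs(p[:,2]-.05)<.008)]
d=q[:,:2]-ax; 
for s in(1,-1):
    c=ax+s*np.array([.018,.0565]);k=q[np.hypot(*(q[:,:2]-c).T)<.025];print(len(k),k.mean(0),(k.min(0)+k.max(0))/2,np.ptp(k,0))
go(.50,.20,.33,-18)
E
```

```text
53 [0.54406023 0.29135034 0.04696778] [0.54383645 0.28901964 0.04807561] [0.03677113 0.03769462 0.0115996 ]
51 [0.50139029 0.17572462 0.0473422 ] [0.50050277 0.17412107 0.04829522] [0.03646503 0.03939996 0.01235229]
shift mm [-385.4 -298.5  -99. ] rot [-1.000e-03  1.000e-03  1.492e+00] j [-1.29  0.48  0.02  1.56 -0.01  1.11 -0.08] t 0.1
```

>>> step_arm:
  moves:
    - [-60,-45,-60,0,0,0.14,60]
    - [-120,-90,-99,0,0,0.28,60]
    - [-170,-130,-99,0,0,0.42,60]
    - [-220,-170,-99,0,0,0.56,60]
    - [-270,-210,-99,0,0,0.7,60]
    - [-320,-250,-99,0,0,0.84,60]
    - [-370,-290,-99,0,0,0.98,60]
    - [-385,-298,-99,0,0,1.12,60]

```text
clock: 0.9
tcp_pos: [0.4458, 0.293, 0.3258]
orientation: [-2.162, -2.279, 0.0]
contact_force: [0.8, 0.9, -0.1]
grip_width: 0.0599
gripper_force: 0.0
```

>>> step_arm:
  moves:
    - [0,0,0,0,0,0.14,60]
    - [0,0,0,0,0,0.28,60]
    - [0,0,0,0,0,0.4,60]
    - [0,0,0,0,0,0.4,60]
    - [0,0,0,0,0,0.4,60]
    - [0,0,0,0,0,0.4,60]

```text
clock: 1.5
tcp_pos: [0.4453, 0.2951, 0.3256]
orientation: [2.565, 1.814, -0.001]
contact_force: [-0.5, 0.1, -0.3]
grip_width: 0.0596
gripper_force: 0.0
```

Run:
```python
from h import *
import pickle
f=r.grab_frame("wrist");pickle.dump(f,open("w1.pkl","wb"));save(f,"w1.png")
P=pts(f);print(f["mtx"])
R,_=cv2.Rodrigues(np.array(f["rvec"]));print("cam",-R.T@np.ravel(f["tvec"]))
q=P.reshape(-1,3);q=q[f["depth"].ravel()>0]
print(np.percentile(q[:,2],[1,10,50,90,99]))
go(.50,.20,.33,-20)
```

```text
[[336.57737515   0.         315.88362172]
 [  0.         336.57737515 237.13857594]
 [  0.           0.           1.        ]]
cam [0.47068989 0.36861875 0.46895432]
[-0.72536277 -0.72206572  0.00098173  0.40383287  0.42165937]
shift mm [-71.4  83.2  -4.3] rot [-0.     0.     0.009] j [-1.05  0.16  0.4   1.79 -0.07  1.2  -0.97] t 1.55
```

View pics/w1.png

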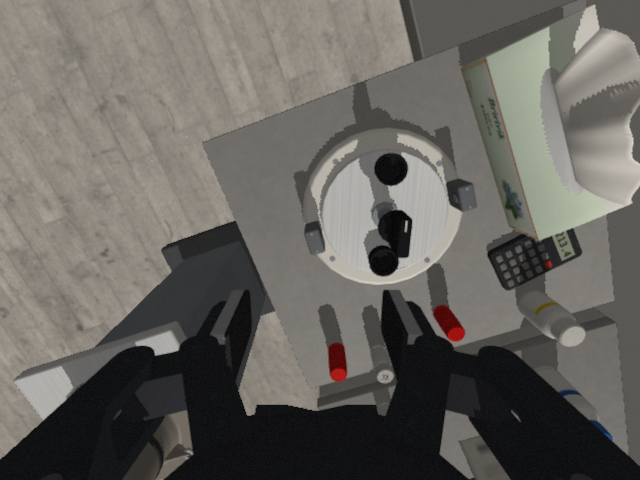

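The wrist view shows the cups at (390,168) and (383,261), the knob bar at (403,236) and vial A's cap at (386,376). I'll measure these from depth.

```bash
cat >> h.py <<'E'
def near(P,c,rad,z0,z1):
    q=P.reshape(-1,3);return q[(np.hypot(q[:,0]-c[0],q[:,1]-c[1])<rad)&(q[:,2]>z0)&(q[:,2]<z1)]
def circ(q):
    h=cv2.convexHull((q[:,:2]*1000).astype(np.float32));(c,rad)=cv2.minEnclosingCircle(h);return np.round(c,1),round(rad,1),len(q),(np.median(q[:,2])*1000).round(1)
E
python3 - <<'E'
from h import *
import pickle
P=pts(pickle.load(open("w1.pkl","rb")))
for n,c,a in(("cupL",(.544,.290),(.03,.041,.055)),("cupR",(.5015,.1755),(.03,.041,.055)),("knob",(.522,.232),(.035,.126,.142)),("disc",(.522,.232),(.095,.021,.030)),("base",(.522,.232),(.125,.012,.0195)),("vA",(.453,.008),(.025,.052,.07)),("vB",(.431,-.107),(.03,.052,.07))):
    q=near(P,c,*a)
    if len(q)>5:
        print(n,circ(q)); 
        if n=="knob":print(cv2.minAreaRect((q[:,:2]*1000).astype(np.float32)))
E
```

```text
cupL (array([542.8, 293.6]), 20.1, 361, np.float64(46.4))
cupR (array([499.6, 177.5]), 20.3, 290, np.float64(46.0))
knob (array([521.8, 236.1]), 21.9, 572, np.float64(133.4))
((521.489013671875, 236.2845916748047), (42.9278450012207, 14.362005233764648), 69.3851547241211)
disc (array([522.8, 242.4]), 92.7, 9709, np.float64(26.8))
base (array([521.3, 235.8]), 111.0, 6167, np.float64(16.6))
vA (array([451.2,  12.1]), 13.0, 259, np.float64(60.8))
```

Run:
```python
from h import *
go(.4512,.0121,.16,-20.4)
```

```text
shift mm [-264.8   99.9  165.7] rot [-0.     0.     0.016] j [-1.05  0.16  0.4   1.79 -0.07  1.2  -0.97] t 1.55
```

>>> step_arm:
  moves:
    - [-40,15,0,0,0,0.016,50]
    - [-80,30,0,0,0,0.016,50]
    - [-120,45,30,0,0,0.016,50]
    - [-160,60,65,0,0,0.016,50]
    - [-200,75,100,0,0,0.016,50]
    - [-240,90,135,0,0,0.016,50]
    - [-265,100,165.5,0,0,0.016,50]
    - [-265,100,165.5,0,0,0.016,50]

```text
clock: 2.35
tcp_pos: [0.4479, 0.0075, 0.1574]
orientation: [-2.585, -1.784, 0.01]
contact_force: [-1.6, 0.5, -0.1]
grip_width: 0.0502
gripper_force: 0.0
```

>>> step_arm:
  moves:
    - [0,0,0,0,0,0,50]
    - [0,0,0,0,0,0,50]
    - [0,0,0,0,0,0,50]

```text
clock: 2.65
tcp_pos: [0.4519, 0.0135, 0.1613]
orientation: [2.579, 1.794, 0.004]
contact_force: [-0.1, -1.0, 1.0]
grip_width: 0.0503
gripper_force: 0.0
```

Run:
```python
from h import *
f=r.grab_frame("wrist");save(f,"w2.png");P=pts(f)
for n,c in(("vA",(.451,.012)),("vB",(.430,-.103))):
    q=near(P,c,.03,.055,.07); print(n,len(q), circ(q) if len(q)>5 else 0)
go(.4512,.0121,.03,-20.4)
```

```text
vA 869 (array([451.5,  11.2]), 12.9, 869, np.float64(61.3))
vB 668 (array([ 429.7, -103.6]), 13.0, 668, np.float64(61.1))
shift mm [ -1.7  -0.3 131.3] rot [ 0.002 -0.002  0.001] j [-0.68  0.22  0.59  2.17 -0.17  0.79 -0.34] t 2.7
```

View pics/w2.png

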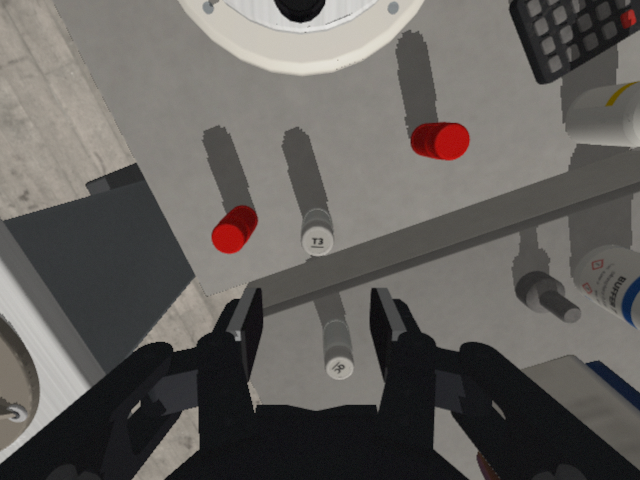

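Both "T3"/"R"-marked vials are as measured: vial A's cap at (318,238) is centred between the fingers, and vial B is at (339,368). I'll descend and grip A.

>>> step_arm:
  moves:
    - [-5,0,40,0.002,-0.002,0,50]
    - [-5,0,75,0.002,-0.002,0,50]
    - [-5,0,105,0.002,-0.002,0,50]
    - [-5,0,125,0.002,-0.002,0,50]
    - [-5,0,131,0.002,-0.002,0,50]
    - [-5,0,131,0.002,-0.002,0,50]
    - [-5,0,131,0.002,-0.002,0,50]
  grip_force: 25

```text
clock: 3.4
tcp_pos: [0.4501, 0.0077, 0.0303]
orientation: [2.581, 1.791, -0.001]
contact_force: [1.0, -0.1, 0.0]
grip_width: 0.0498
gripper_force: 0.0
```

>>> step_arm:
  moves:
    - [0,0,0,0,0,0,20]
    - [0,0,0,0,0,0,20]
    - [0,0,0,0,0,0,20]
    - [0,0,0,0,0,0,20]
    - [0,0,0,0,0,0,20]
    - [0,0,0,0,0,0,20]

```text
clock: 4.0
tcp_pos: [0.45, 0.0075, 0.0303]
orientation: [-2.581, -1.79, 0.001]
contact_force: [0.1, 0.8, 7.4]
grip_width: 0.0263
gripper_force: 25.4
```

>>> step_arm:
  moves:
    - [0,0,-20,0,0,0,20]
    - [0,0,-60,0,0,0,20]
    - [0,0,-100,0,0,0,20]
    - [0,0,-140,0,0,0,20]
    - [0,0,-140,0,0,0,20]
    - [0,0,-140,0,0,0,20]

```text
clock: 4.6
tcp_pos: [0.4498, 0.0078, 0.1702]
orientation: [-2.581, -1.791, -0.0]
contact_force: [-0.5, -0.2, 0.2]
grip_width: 0.0261
gripper_force: 24.8
```

Run:
```python
from h import *
f=r.grab_frame("wrist");save(f,"w3.png",(180,120,460,430),1.9);P=pts(f)
o=r.get_obs();print(o["tcp_pos"],o["grip_width"],o["contact_force"])
q=P.reshape(-1,3);
q=near(P,o["tcp_pos"],.03,o["tcp_pos"][2]-.05,o["tcp_pos"][2]+.06)
print(len(q),np.percentile(q,[1,50,99],axis=0))
go(.4997,.1776,.17,-20.4)
```

```text
[0.44898792 0.00763884 0.16918288] 0.026510644675620185 [ 0.41458604 -0.1479659  -0.32666775]
12310 [[ 0.42514409 -0.00294838  0.14658363]
 [ 0.45289198  0.01698711  0.20107778]
 [ 0.47784393  0.02806293  0.22841123]]
shift mm [177. -12.  -1.] rot [-0.002  0.001 -0.002] j [-0.71  0.21  0.63  2.17 -0.17  0.81 -0.33] t 4.65
```

View pics/w3.png

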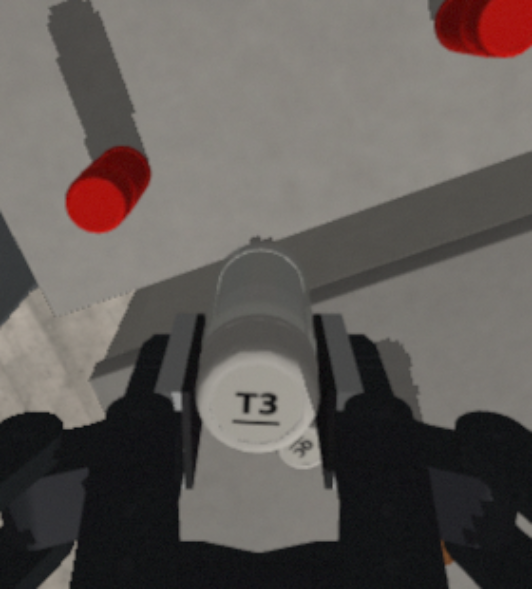

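The vial is held upright, cap at about (258,400) in the crop. Next I'll go above the near cup, staying high.

Run:
```python
from h import *
go(.4983,.1739,.115,-20.4)
```

```text
shift mm [173.1 -11.9  54. ] rot [-0.002  0.001 -0.002] j [-0.71  0.21  0.63  2.17 -0.17  0.81 -0.33] t 4.65
```

>>> step_arm:
  moves:
    - [40,-3,0,0,0,0,20]
    - [80,-6,0,0,0,0,20]
    - [115,-9,0,0,0,0,20]
    - [145,-11,15,0,0,0,20]
    - [165,-12,35,0,0,0,20]
    - [173,-12,54,0,0,0,20]
    - [173,-12,54,0,0,0,20]
    - [173,-12,54,0,0,0,20]

```text
clock: 5.45
tcp_pos: [0.4977, 0.1723, 0.1139]
orientation: [-2.582, -1.789, 0.01]
contact_force: [-0.5, -0.3, -0.4]
grip_width: 0.0258
gripper_force: 24.8
```

```bash
cat >> h.py <<'E'
def cap(f,P,o,top):
    m=(f["image"].min(2)>125)&(abs(P[...,2]-top)<.004)&(np.hypot(P[...,0]-o["tcp_pos"][0],P[...,1]-o["tcp_pos"][1])<.03)
    return circ(P[m])
E
python3 - <<'E'
from h import *
f=r.grab_frame("wrist");save(f,"w4.png");P=pts(f)
o=r.get_obs();print(o["tcp_pos"],o["grip_width"],o["contact_force"])
print("cap",cap(f,P,o,o["tcp_pos"][2]+.031))
for n,c in(("R",(.4997,.1776)),("L",(.5429,.2938))):
    q=near(P,c,.03,.041,.05);print(n,circ(q) if len(q)>5 else 0)
q=near(P,(.5213,.2357),.03,.128,.138);print(circ(q),cv2.minAreaRect((q[:,:2]*1000).astype(np.float32)))
go(.4983,.1739,.115,-20.4)
E
```

```text
[0.49831016 0.17222202 0.11473063] 0.02667608236939973 [ 0.43199658 -1.1460514  -0.68540441]
cap (array([497.9, 175.4]), 12.0, 2028, np.float64(145.0))
R (array([500.1, 177.4]), 20.1, 741, np.float64(46.4))
L (array([543. , 293.6]), 20.2, 1742, np.float64(46.2))
(array([521.5, 235.6]), 22.1, 4615, np.float64(133.5)) ((521.6372680664062, 235.65386962890625), (43.51689910888672, 14.08110523223877), 69.77461242675781)
shift mm [ 1.6 -0.6 -0.3] rot [-0.003  0.003 -0.003] j [-0.86  0.43  0.51  2.04 -0.3   0.76 -0.53] t 5.5
```

View pics/w4.png

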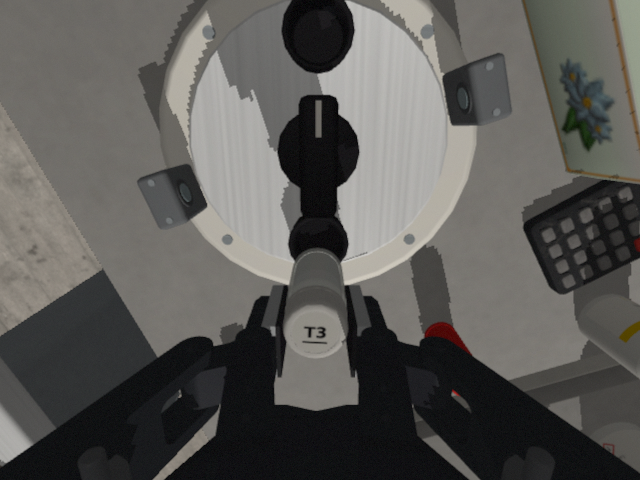

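The picture shows the gripped vial "T3" at (316,330) lined up just short of the near cup at (318,238). I'll refine the vial's offset in the tool frame.

Run:
```python
from h import *
f=r.grab_frame("wrist");P=pts(f);o=r.get_obs()
R0=Ro.from_rotvec(o["orientation"]).as_matrix()
im=f["image"].min(2);q=(P-o["tcp_pos"])@R0*1000
for thr in(100,125,150):
    m=(im>thr)&(abs(q[...,2]+30.5)<3)&(np.hypot(q[...,0],q[...,1])<25)
    t=q[m];print(thr,len(t),np.percentile(t,[.5,50,99.5],axis=0).round(1).tolist(), circ(t/1000))
c=(np.array([.4999,.1775,.029])-o["tcp_pos"])@R0*1000;print("cup",c.round(1))
# body silhouette: below cap, z around -10..+20
for z in(-8,0,8,16):
    m=(abs(q[...,2]-z)<3)&(abs(q[...,0])<25)&(abs(q[...,1])<13.6)&(im>60);t=q[m];print(z,len(t),np.percentile(t,[1,50,99],axis=0).round(1).tolist() if len(t) else 0)
```

```text
100 2305 [[-8.0, -12.6, -31.9], [3.9, -1.5, -30.5], [14.9, 9.4, -29.1]] (array([ 3.2, -1. ]), 12.6, 2305, np.float64(-30.5))
125 1981 [[-8.0, -12.0, -31.9], [3.4, -1.5, -30.6], [14.0, 9.4, -29.1]] (array([ 2.8, -1. ]), 12.2, 1981, np.float64(-30.6))
150 45 [[-7.7, -0.2, -31.9], [-5.0, 6.0, -30.4], [-0.5, 9.1, -29.5]] (array([-3.9,  4.3]), 5.9, 45, np.float64(-30.4))
cup [ 5.5 -0.5 86.3]
-8 321 [[8.8, -12.9, -11.0], [15.8, -0.3, -8.2], [17.5, 11.5, -5.2]]
0 259 [[8.6, -13.0, -2.9], [15.6, -0.7, 0.1], [17.4, 11.6, 2.9]]
8 217 [[7.8, -13.0, 5.1], [15.6, -0.2, 7.8], [17.3, 12.1, 10.9]]
16 195 [[7.9, -12.9, 13.3], [15.5, 0.3, 15.8], [17.4, 12.1, 18.7]]
```

>>> step_arm:
  moves:
    - [1.8,0.2,15,-0.003,0.003,-0.003,20]
    - [1.8,0.2,28,-0.003,0.003,-0.003,20]
    - [1.8,0.2,33,-0.003,0.003,-0.003,20]
    - [1.8,0.2,38,-0.003,0.003,-0.003,20]
    - [1.8,0.2,42,-0.003,0.003,-0.003,20]
    - [1.8,0.2,42,-0.003,0.003,-0.003,20]

```text
clock: 6.15
tcp_pos: [0.4992, 0.1749, 0.0727]
orientation: [2.579, 1.794, 0.001]
contact_force: [0.2, -0.5, -0.3]
grip_width: 0.0261
gripper_force: 24.8
```

>>> step_arm:
  moves:
    - [-0.7,0,3,0,0,0,20]
    - [-0.7,0,6,0,0,0,20]
    - [-0.7,0,9,0,0,0,20]
    - [-0.7,0,12,0,0,0,20]
    - [-0.7,0,12,0,0,0,20]

```text
clock: 6.65
tcp_pos: [0.4988, 0.1744, 0.0605]
orientation: [2.579, 1.794, 0.001]
contact_force: [0.3, -0.2, -0.8]
grip_width: 0.0261
gripper_force: 24.8
```

>>> step_arm:
  moves:
    - [0,0,0,0,0,0,32]
    - [0,0,0,0,0,0,40]
    - [0,0,0,0,0,0,46]
    - [0,0,0,0,0,0,46]
    - [0,0,0,0,0,0,46]

```text
clock: 7.15
tcp_pos: [0.4992, 0.1745, 0.061]
orientation: [2.579, 1.794, 0.002]
contact_force: [-0.8, -0.2, -0.1]
grip_width: 0.0461
gripper_force: 0.0
```

>>> step_arm:
  moves:
    - [0,0,-20,0,0,0,46]
    - [0,0,-50,0,0,0,46]
    - [0,0,-90,0,0,0,46]
    - [0,0,-110,0,0,0,46]
    - [0,0,-110,0,0,0,46]
    - [0,0,-110,0,0,0,46]

```text
clock: 7.75
tcp_pos: [0.4989, 0.1745, 0.171]
orientation: [-2.578, -1.795, -0.003]
contact_force: [-0.3, -0.3, -0.5]
grip_width: 0.0462
gripper_force: 0.0
```

Run:
```python
from h import *
f=r.grab_frame("wrist");P=pts(f);o=r.get_obs();print(o["tcp_pos"])
q=near(P,(.4999,.1775),.03,.08,.1);print(circ(q))
go(.4297-.0014*-1,-.1036+.004*-1,.17,-20.4)
```

```text
[0.4983119  0.17436228 0.17023386]
(array([500. , 178.1]), 13.1, 1077, np.float64(90.2))
shift mm [-2.878e+02  3.490e+01  1.000e-01] rot [ 0.    -0.     0.001] j [-0.9   0.34  0.55  2.   -0.23  0.87 -0.58] t 7.8
```

Vial A is seated: its top reads 90.2 mm and it is centred in the cup. Now vial B.

>>> step_arm:
  moves:
    - [-40,4,0,0,0,0,50]
    - [-80,9,0,0,0,0,50]
    - [-120,14,0,0,0,0,50]
    - [-160,19,0,0,0,0,50]
    - [-200,24,0,0,0,0,50]
    - [-240,28,15,0,0,0,50]
    - [-270,31,35,0,0,0,50]
    - [-280.5,32,50,0,0,0,50]

```text
clock: 8.6
tcp_pos: [0.429, -0.1027, 0.119]
orientation: [-2.582, -1.788, 0.002]
contact_force: [0.3, 0.4, 0.6]
grip_width: 0.0499
gripper_force: 0.0
```

>>> step_arm:
  moves:
    - [0,0,0,0,0,0,50]
    - [0,0,0,0,0,0,50]
    - [0,0,0,0,0,0,50]
    - [0,0,0,0,0,0,50]

```text
clock: 9.0
tcp_pos: [0.4323, -0.0988, 0.1212]
orientation: [2.576, 1.797, 0.004]
contact_force: [0.2, 0.6, 0.2]
grip_width: 0.0504
gripper_force: 0.0
```

Run:
```python
from h import *
f=r.grab_frame("wrist");P=pts(f)
q=near(P,(.4297,-.1036),.03,.055,.07); print(circ(q))
go(.4311,-.0999,.03,-20.4)
```

```text
(array([ 429.3, -104. ]), 12.9, 1185, np.float64(61.3))
shift mm [-1.6 -0.9 91.2] rot [ 0.002 -0.002  0.003] j [-0.46  0.3   0.64  2.23 -0.28  0.69  0.02] t 9.05
```

>>> step_arm:
  moves:
    - [-2,-1,30,0.002,-0.002,0.003,50]
    - [-2,-1,60,0.002,-0.002,0.003,50]
    - [-2,-1,80,0.002,-0.002,0.003,50]
    - [-2,-1,91,0.002,-0.002,0.003,50]
    - [-2,-1,91,0.002,-0.002,0.003,50]
    - [-2,-1,91,0.002,-0.002,0.003,50]

```text
clock: 9.65
tcp_pos: [0.4306, -0.1012, 0.0303]
orientation: [2.581, 1.791, -0.001]
contact_force: [-0.2, -0.5, 0.7]
grip_width: 0.0499
gripper_force: 0.0
```

>>> step_arm:
  moves:
    - [0,0,0,0,0,0,20]
    - [0,0,0,0,0,0,20]
    - [0,0,0,0,0,0,20]
    - [0,0,0,0,0,0,20]
    - [0,0,0,0,0,0,20]
    - [0,0,0,0,0,0,20]

```text
clock: 10.25
tcp_pos: [0.4309, -0.1012, 0.0306]
orientation: [2.581, 1.79, 0.001]
contact_force: [-0.9, 0.3, 7.2]
grip_width: 0.0262
gripper_force: 24.8
```

>>> step_arm:
  moves:
    - [0,0,-20,0,0,0,20]
    - [0,0,-60,0,0,0,20]
    - [0,0,-100,0,0,0,20]
    - [0,0,-140,0,0,0,20]
    - [0,0,-180,0,0,0,20]
    - [0,0,-190,0,0,0,20]
    - [0,0,-190,0,0,0,20]

```text
clock: 10.95
tcp_pos: [0.4313, -0.1008, 0.2212]
orientation: [2.58, 1.791, 0.005]
contact_force: [0.3, -0.8, -0.8]
grip_width: 0.0261
gripper_force: 25.0
```

Run:
```python
from h import *
go(.5429+.0014,.2938+.0037,.22,-20.4)
```

```text
shift mm [412.7 -33.5   2. ] rot [ 0.002 -0.002 -0.001] j [-0.61  0.1   0.76  2.13 -0.09  0.93 -0.15] t 10.95
```

>>> step_arm:
  moves:
    - [45,-4,0,0,0,0,20]
    - [90,-7,0,0,0,0,20]
    - [135,-11,0,0,0,0,20]
    - [180,-15,0,0,0,0,20]
    - [225,-18,0,0,0,0,20]
    - [270,-22,0,0,0,0,20]
    - [315,-26,0,0,0,0,20]
    - [355,-29,0,0,0,0,20]

```text
clock: 11.75
tcp_pos: [0.5266, 0.2436, 0.2168]
orientation: [-2.58, -1.791, 0.008]
contact_force: [-0.5, 0.7, 0.7]
grip_width: 0.0264
gripper_force: 25.0
```

Run:
```python
from h import *
go(.5443,.2975,.115,-20.4);go(.5443,.2975,.22,-20.4)
```

```text
shift mm [ 57.   -1.9 101.6] rot [-0.004  0.003 -0.001] j [-0.96  0.37  0.55  1.83 -0.23  1.01 -0.68] t 11.75
shift mm [56.7 -2.2 -3.4] rot [-0.004  0.003 -0.001] j [-0.96  0.37  0.55  1.83 -0.23  1.01 -0.68] t 11.75
```

>>> step_arm:
  moves:
    - [30,-2,-2,0,0,0,20]
    - [55,-2,-2,0,0,0,20]
    - [57,-2,20,-0.002,0.002,0,20]
    - [57,-2,50,-0.002,0.002,0,20]
    - [57,-2,80,-0.002,0.002,0,20]
    - [57,-2,101,-0.002,0.002,0,20]
    - [57,-2,101,-0.002,0.002,0,20]
    - [57,-2,101,-0.002,0.002,0,20]

```text
clock: 12.55
tcp_pos: [0.5449, 0.2948, 0.117]
orientation: [2.582, 1.789, -0.002]
contact_force: [0.2, 0.5, -0.7]
grip_width: 0.0259
gripper_force: 25.0
```

Run:
```python
from h import *
f=r.grab_frame("wrist");P=pts(f);o=r.get_obs();print(o["tcp_pos"],o["contact_force"],o["joints"].round(2))
R0=Ro.from_rotvec(o["orientation"]).as_matrix()
im=f["image"].min(2);q=(P-o["tcp_pos"])@R0*1000
m=(im>100)&(abs(q[...,2]+30.5)<3)&(np.hypot(q[...,0],q[...,1])<25);print("cap",circ(q[m]/1000))
for z in(-8,0,8,16):
    m=(abs(q[...,2]-z)<3)&(abs(q[...,0])<25)&(abs(q[...,1])<13.6)&(im>60);t=q[m];print(z,len(t),np.percentile(t,[1,50,99],axis=0).round(1).tolist() if len(t) else 0)
c=circ(near(P,(.5429,.2938),.03,.041,.05));print(c)
for c in((.5429,.2938,.029),):print("cup",((np.array(c)-o["tcp_pos"])@R0*1000).round(1))
print("vial A",circ(near(P,(.4999,.1775),.03,.08,.1)))
go(.5443,.2975,.115,-20.4)
```

```text
[0.54569072 0.29529781 0.11822486] [-0.11474875  0.43135303  0.175058  ] [-0.94  0.55  0.48  1.81 -0.32  0.85 -0.67]
cap (array([-4.6,  0.4]), 13.7, 2235, np.float64(-29.4))
-8 373 [[-0.4, -13.3, -10.9], [7.8, -1.0, -8.5], [9.7, 11.7, -5.1]]
0 292 [[1.0, -13.2, -2.9], [7.7, -0.5, -0.2], [9.7, 12.0, 2.9]]
8 238 [[0.6, -13.1, 5.1], [7.9, -0.5, 7.9], [9.7, 11.6, 10.9]]
16 219 [[-0.1, -13.3, 13.1], [7.9, -1.0, 16.0], [9.6, 11.8, 19.0]]
(array([543.2, 293.7]), 20.0, 786, np.float64(46.4))
cup [-2.4 -2.2 89.2]Traceback (most recent call last):
  File "<stdin>", line 10, in <module>
  File "h.py", line 25, in circ
    h=cv2.convexHull((q[:,:2]*1000).astype(np.float32));(c,rad)=cv2.minEnclosingCircle(h);return np.round(c,1),round(rad,1),len(q),(np.median(q[:,2])*1000).round(1)
                                                                ~~~~~~~~~~~~~~~~~~~~~~^^^
cv2.error: OpenCV(4.12.0) /io/opencv/modules/imgproc/src/shapedescr.cpp:201: error: (-215:Assertion failed) count >= 0 && (depth == CV_32F || depth == CV_32S) in function 'minEnclosingCircle'
```

>>> step_arm:
  moves:
    - [1.8,-1.4,15,0,0,0,20]
    - [1.8,-1.4,30,0,0,0,20]
    - [1.8,-1.4,38,0,0,0,20]
    - [1.8,-1.4,42,0,0,0,20]
    - [1.8,-1.4,44,0,0,0,20]
    - [1.8,-1.4,44,0,0,0,20]

```text
clock: 13.2
tcp_pos: [0.5449, 0.2977, 0.0742]
orientation: [2.581, 1.79, 0.002]
contact_force: [-1.0, -0.0, 0.6]
grip_width: 0.0264
gripper_force: 25.0
```

Run:
```python
from h import *
go(.5448,.2971,.0605,-20.4)
```

```text
shift mm [-0.6  0.1 13.7] rot [ 0.001 -0.001 -0.002] j [-0.92  0.61  0.44  1.84 -0.36  0.77 -0.65] t 13.2
```

>>> step_arm:
  moves:
    - [-0.4,0,4,0,0,0,20]
    - [-0.4,0,7,0,0,0,20]
    - [-0.4,0,10,0,0,0,20]
    - [-0.4,0,13.5,0,0,0,20]
    - [-0.4,0,13.5,0,0,0,20]

```text
clock: 13.7
tcp_pos: [0.5444, 0.2973, 0.0602]
orientation: [2.581, 1.79, 0.001]
contact_force: [-1.0, -1.0, -0.3]
grip_width: 0.0263
gripper_force: 25.0
```

>>> step_arm:
  moves:
    - [0,0,0,0,0,0,32]
    - [0,0,0,0,0,0,40]
    - [0,0,0,0,0,0,46]
    - [0,0,0,0,0,0,46]
    - [0,0,0,0,0,0,46]

```text
clock: 14.2
tcp_pos: [0.5448, 0.2975, 0.0609]
orientation: [2.581, 1.79, 0.002]
contact_force: [0.5, 0.4, 0.5]
grip_width: 0.0463
gripper_force: 0.0
```

>>> step_arm:
  moves:
    - [0,0,-20,0,0,0,46]
    - [0,0,-50,0,0,0,46]
    - [0,0,-90,0,0,0,46]
    - [0,0,-120,0,0,0,46]
    - [-60,0,-120,0,0,0,46]
    - [-62,0,-120,0,0,0,46]
    - [-62,0,-120,0,0,0,46]
    - [-62,0,-120,0,0,0,46]

```text
clock: 15.0
tcp_pos: [0.5228, 0.2399, 0.1807]
orientation: [-2.581, -1.79, -0.003]
contact_force: [-0.4, 0.2, 0.5]
grip_width: 0.0459
gripper_force: 0.0
```

Run:
```python
from h import *
f=r.grab_frame("wrist");P=pts(f);save(f,"w5.png")
q=near(P,(.5429,.2938),.03,.08,.1);print(len(q),circ(q))
q=near(P,(.5213,.2357),.03,.128,.138);print(circ(q),cv2.minAreaRect((q[:,:2]*1000).astype(np.float32)))
go(.5216,.2357,.100,-20.3)
```

```text
1120 (array([542.7, 294.1]), 12.9, 1120, np.float64(90.3))
(array([521.4, 236. ]), 22.2, 1498, np.float64(133.4)) ((521.5994873046875, 235.87229919433594), (43.835731506347656, 13.862417221069336), 70.09143829345703)
shift mm [-5.   0.4 80.6] rot [ 0.001 -0.001 -0.003] j [-0.95  0.4   0.53  1.88 -0.25  0.92 -0.66] t 15.05
```

View pics/w5.png

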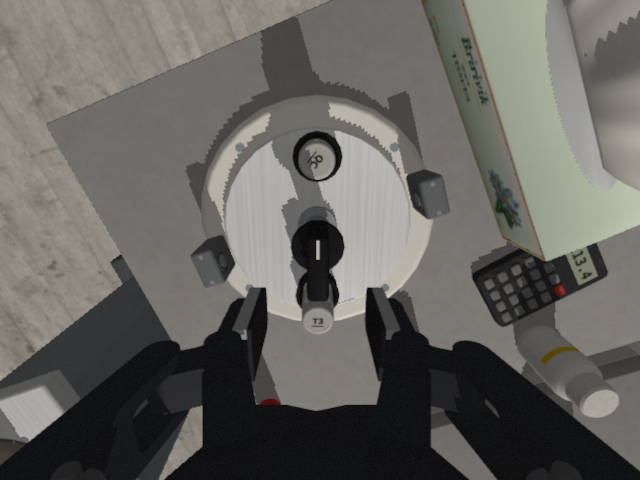

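Both vials are seated: tops at (317,160) and (318,318), heights 90 mm. The knob bar is at (318,265). I'll descend and grip it.

>>> step_arm:
  moves:
    - [-5,0.4,30,0,0,0,40]
    - [-5,0.4,55,0,0,0,40]
    - [-5,0.4,70,0,0,0,40]
    - [-5,0.4,80,0,0,0,40]
    - [-5,0.4,80,0,0,0,40]
    - [-5,0.4,80,0,0,0,40]

```text
clock: 15.65
tcp_pos: [0.5222, 0.2349, 0.1012]
orientation: [2.581, 1.79, 0.003]
contact_force: [1.2, -0.2, -0.3]
grip_width: 0.0403
gripper_force: 0.0
```

Run:
```python
from h import *
go(.5216,.2357,.100,-20.2)
```

```text
shift mm [ 0.5 -0.8  1.2] rot [ 0.002 -0.002 -0.005] j [-0.9   0.51  0.48  1.94 -0.33  0.77 -0.59] t 15.65
```

>>> step_arm:
  moves:
    - [0.5,-0.5,1,0,0,0,25]
    - [0.5,-0.5,1,0,0,0,8]
    - [0.5,-0.5,1,0,0,0,8]
    - [0.5,-0.5,1,0,0,0,8]
    - [0.5,-0.5,1,0,0,0,8]
    - [0.5,-0.5,1,0,0,0,8]
    - [0.5,-0.5,1,0,0,0,8]
  grip_force: 60

```text
clock: 16.35
tcp_pos: [0.5224, 0.2354, 0.1007]
orientation: [2.581, 1.79, 0.006]
contact_force: [2.8, -0.6, 6.2]
grip_width: 0.0128
gripper_force: 60.3
```

Run:
```python
from h import *
o=r.get_obs();print(o["tcp_pos"],o["contact_force"],o["moment"],o["grip_width"])
go(.5216,.2357,.100,-20.2)
```

```text
[0.52238607 0.2354169  0.10069093] [ 2.8264746  -0.64819414  6.15161686] [ 0.00150286 -0.20369891  0.01231241] 0.012804898784857957
shift mm [-0.  -0.8  0.7] rot [ 0.003 -0.003 -0.006] j [-0.9   0.51  0.48  1.94 -0.33  0.76 -0.59] t 16.35
```

>>> step_arm:
  moves:
    - [0,0,0,0,0,0.09,8]
    - [0,0,0,0,0,0.18,8]
    - [0,0,0,0,0,0.27,8]
    - [0,0,0,0,0,0.36,8]
    - [0,0,0,0,0,0.45,8]
    - [0,0,0,0,0,0.54,8]
    - [0,0,0,0,0,0.6,8]
    - [0,0,0,0,0,0.6,8]

```text
clock: 17.15
tcp_pos: [0.5225, 0.2354, 0.1007]
orientation: [-2.996, -0.945, -0.006]
contact_force: [2.0, -0.9, 5.2]
grip_width: 0.0128
gripper_force: 60.4
```

```bash
cat >> h.py <<'E'
def knob():
    f=r.grab_frame("wrist");P=pts(f);o=r.get_obs()
    print(o["clock"],o["tcp_pos"].round(4),o["contact_force"].round(1),o["moment"].round(3),o["grip_width"].round(4),o["joints"].round(2))
    Y=Ro.from_rotvec(o["orientation"]).as_matrix()[:,1];print("tool yaw",np.degrees(np.arctan2(Y[1],Y[0])))
    q=near(P,(.5213,.2357),.085,.083,.094);c=np.array([.5214,.2357]);d=q[:,:2]-c;q=q[np.hypot(*d.T)>.04]
    _,lab,cen=cv2.kmeans(np.float32(q[:,:2]*1000),2,None,(3,50,.01),5,cv2.KMEANS_PP_CENTERS)
    C=[]
    for i in(0,1):
        k=circ(q[lab.ravel()==i]);print(k);C.append(k[0])
    d=C[0]-C[1];print("line angle",np.degrees(np.arctan2(d[1],d[0]))%180,np.hypot(*d)); return f
E
python3 - <<'E'
from h import *
knob()
E
```

```text
Traceback (most recent call last):
  File "h.py", line 31, in knob
    print(o["clock"],o["tcp_pos"].round(4),o["contact_force"].round(1),o["moment"].round(3),o["grip_width"].round(4),o["joints"].round(2))
                                                                                            ^^^^^^^^^^^^^^^^^^^^^
AttributeError: 'float' object has no attribute 'round'
```

```bash
sed -i 's/o\["grip_width"\].round(4)/o["grip_width"]/' h.py
python3 - <<'E'
from h import *
knob()
E
```

```text
17.25 [0.5225 0.2353 0.1007] [ 2.1 -0.5  6.4] [-0.044 -0.26   0.107] 0.013431634687919209 [-1.01  0.55  0.64  1.95 -0.45  0.79 -1.08]
tool yaw -54.902076057015606
(array([572.1, 272. ]), 13.0, 2510, np.float64(90.3))
(array([471.6, 200.2]), 12.9, 879, np.float64(90.2))
line angle 35.54307033591264 123.5131167123557
```

>>> step_arm:
  moves:
    - [0,0,0,0,0,0.09,8]
    - [0,0,0,0,0,0.18,8]
    - [0,0,0,0,0,0.27,8]
    - [0,0,0,0,0,0.36,8]
    - [0,0,0,0,0,0.45,8]
    - [0,0,0,0,0,0.54,8]
    - [0,0,0,0,0,0.6,8]
    - [0,0,0,0,0,0.64,8]

```text
clock: 18.05
tcp_pos: [0.5225, 0.2352, 0.1007]
orientation: [-3.14, 0.046, -0.006]
contact_force: [2.6, -1.1, 6.4]
grip_width: 0.0131
gripper_force: 60.5
```

>>> step_arm:
  moves:
    - [0,0,0,0,0,0.01,8]
    - [0,0,0,0,0,0.01,8]
    - [0,0,0,0,0,0.01,8]

```text
clock: 18.35
tcp_pos: [0.5225, 0.2353, 0.1007]
orientation: [-3.14, 0.059, -0.006]
contact_force: [2.0, 0.1, 7.0]
grip_width: 0.0135
gripper_force: 60.5
```

Run:
```python
from h import *
f=knob();save(f,"w6.png")
```

```text
18.4 [0.5225 0.2352 0.1007] [ 2.5 -1.1  6.6] [-0.222 -0.383  0.1  ] 0.012994127341983852 [-1.12  0.6   0.81  1.96 -0.59  0.83 -1.6 ]
tool yaw -92.13722713477331
(array([460.6, 237.7]), 13.1, 884, np.float64(90.3))
(array([584., 234.]), 12.9, 2506, np.float64(90.3))
line angle 178.28256978258253 123.45545755453662
```

View pics/w6.png

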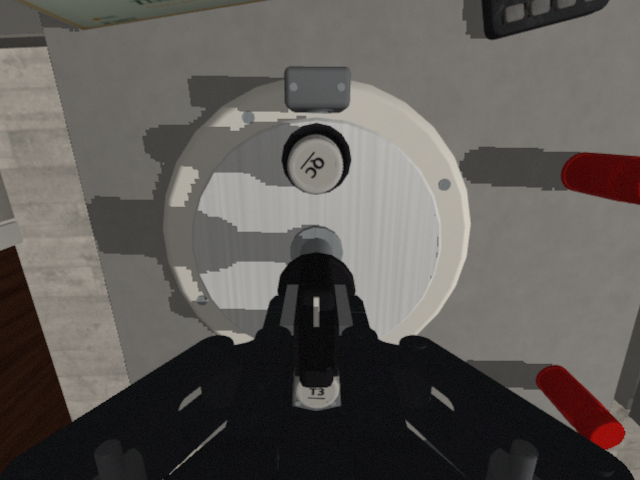

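The QC vial at (316,165) faces the head at (317,88). I'll check against the heads' measured bearing.

Run:
```python
from h import *
import pickle
for P in(pts(pickle.load(open("w1.pkl","rb"))),pts(r.grab_frame("wrist"))):
    q=near(P,(.5214,.2357),.13,.055,.061);d=q[:,:2]-np.array([.5214,.2357]);q=q[np.hypot(*d.T)>.088]
    for s in(1,-1):
        k=q[(q[:,0]-.5214)*s>0]
        if len(k)>20:
            (c,wh,a)=cv2.minAreaRect((k[:,:2]*1000).astype(np.float32));print(np.round(c,1),np.round(wh,1),round(a,1),"bearing",np.degrees(np.arctan((c[1]-235.7)/(c[0]-521.4))))
```

```text
[619.5 232. ] [33.6 20.3] 89.6 bearing -2.133416415329465
[423.1 239.8] [33.7 20.8] 87.5 bearing -2.3609959250832917
[620.  231.7] [33.9 20.5] 88.2 bearing -2.329461517789345
[423.6 239.3] [33.  16.9] 85.3 bearing -2.1157510619757356
```

>>> step_arm:
  moves:
    - [0,0,0,0,0,0.008,8]
    - [0,0,0,0,0,0.008,8]
    - [0,0,0,0,0,0.008,8]
    - [0,0,0,0,0,0.008,8]
    - [0,0,0,0,0,0.008,8]

```text
clock: 18.95
tcp_pos: [0.5225, 0.2352, 0.1007]
orientation: [-3.139, 0.071, -0.006]
contact_force: [2.3, -0.6, 6.7]
grip_width: 0.0134
gripper_force: 60.5
```

Run:
```python
from h import *
knob()
print(r.hand_in())
```

```text
19.0 [0.5225 0.2352 0.1007] [1.7 0.4 6.8] [-0.211 -0.393  0.091] 0.013203510909877324 [-1.13  0.61  0.81  1.96 -0.59  0.83 -1.6 ]
tool yaw -92.59795593325538
(array([584. , 233.4]), 12.9, 2507, np.float64(90.3))
(array([460.4, 238.2]), 12.9, 882, np.float64(90.3))
line angle 177.77603875961452 123.69316876852984
the job is handed in; nothing more can be done
None
```

Job handed in at 19 s: both vials are seated upright in the cups, and the arm is still gripping the knob at the third click, with the vials within about 0.1° of the reading heads' line.

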